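Gauge a bushing's bore on the stepped taper and store it on its own post

ROBOT

A 6-joint arm with a two-finger parallel gripper is mounted at the origin on a cart in front of the work surface, level with it; the furniture and walls round the work are solid. World frame = base frame: x ahead of the robot, y to its left, z up, the work surface at z = 0. Lengths are in m, angles in degrees, forces in N, time in s.
With the tool pointing down it reaches from about 0.25 to 0.725 m from the base axis. Payload 9.7 kg.
Tool frame: the origin (TCP) lies between the finger pads; the fingertips stand 22 mm ahead of it and the grasp point (between the pads) lies 3 mm ahead of it; z points along the fingers, y is the line along which they close (so a half turn about z gives the same grasp; the last joint's range is limited). The gripper opens to 85 mm and grips with 20 to 120 N. Pads are 22 mm wide; open, the fingers measure 114 mm over their backs; the gripper's body (76 mm by 85 mm) begins 54 mm behind the grasp point. The pads swing forward as they close: fully open they stand 13 mm farther back than shut.
Start: joints at [-65.89, 4.979, 10.078, 95.1, 0, 90], TCP at [0.225, -0.502, 0.253] pointing down, gripper open.
Joint ranges: [-179.16, 179.16], [-48.56, 103.87], [-65.8, 70.77], [-126.05, 130.52], [-82.76, 87.17], [-180, 180]. Speed limits (degrees/s): [127.2, 127.2, 147.25, 180, 180, 180].

INTERFACE

Orientations are given as [roll, pitch, yaw] about the fixed x, y, z axes, in that order (R = Rz(yaw) Ry(pitch) Rx(roll)).
In Python, from workcell import bot, viewer, finder gives the robot as it stands.
- The arm moves only by the tool move_arm, never from a script. Its arguments are lists of equal length, an entry for each row: "offset": the shift along the tool's x, y, z in cm, a list of three; "twist": the turn, a rotation vector about the tool's x, y, z in rad, a list of three; "grip": the opening, from 0 (shut) to 1 (fully open). In form: {"offset": [[x, y, z], ...], "twist": [[ax, ay, az], ...], "grip": [grip, ...]}. A call has 1 to 5 rows; each row shifts and turns the commanded pose from where the row before left it, along the tool's axes as they then stand; what a row does not reach is not made up. A row lasts 1/10 s, in which the tool goes at most 50 mm and 8.59 degrees, less where a joint would pass 70% of its speed; a pose out of reach is approached as far as the arm can. A call is refused whole if a number of a shift passes 5 or a number of a turn 0.15, either way. A call with a gripper value outside its range is refused whole. The fingers move at their own pace and stop on an object; "force" is the grip in N (left out, the last holds). Time passes only in rows, so rows that do not move let the fingers close. It gives the time, the measured TCP pose, the force, the opening and the grip force at its end, in the units of the state.
- bot.get_obs(): the state, without advancing time (a new reading comes with each control period).
- viewer.camera(name): name is "scene" or "side" or "wrist"; returns a dict with "color" (480x640x3 uint8, red, green, blue), "depth" (480x640 float32, m along the optical axis (not along the pixel's ray), 0 where there is no reading), "vfov" (degrees; the focal length in pixels is half the picture's height over the tangent of half this angle, whatever the lens; pixels are square), "cx", "cy" (the principal point, pixels), "position" and "attitude" of the camera in the world; the wrist camera has in their place "tool_from_camera" (4x4, takes a point from camera to tool coordinates, whose origin is the TCP and whose axes are the flange's). Camera axes: x right, y down, z forward; pixel columns grow to the right and rows downward; lengths in m; the calibration is good to about 2 mm. A picture is of the moment at which its call begins: read the wrist's pose just before it.
- bot.job_done(): hands the job in; it is judged then, once.
Trained networks look in a picture, given as the dict that the camera call returned (one of the last four; its "shot" number tells which), for a name from the list of things; names that differ only in an ending like _2 or _b are one class to them, and where a whole thing is asked for, a point or a joint stands for the part that bears it (a point fixed in the world has none). Each returns a list of dicts, best first, with "p" (0 to 1); they miss things now and then, are a little off and sometimes report something else, mostly with a low value. They report only what shows in the picture. A call takes as long as a camera call. They do not tell look-alikes from the thing itself.
- finder.boxes_of(picture, thing): "position" ([column, row] in pixels, amid what is visible of it).
- finder.pinpoint(picture, thing): "position" ([column, row] in pixels: a listed point, or the origin of a listed thing).
The state is a dict: "time": time; "q": joint angles; "qd": joint speeds; "joint_efforts": joint torques, N m; "ee_pos": TCP position; "tcp_rot": TCP orientation; "wrist_force": force on the tool from outside, world axes, zero at the start; "torque": the same for the moment, N m; "opening": finger opening in m; "grasp_force": force on a finger pad.
Only numpy, scipy, OpenCV 4.12 (cv2) and the standard library are available. Lean on these libraries where they do the work, as an engineer would, in place of code of your own. Each camera call takes 0.05 s, during which the arm holds its last target. There are 200 camera calls.

TASK

The bushings look alike but differ in bore. Take the one on the peg at the green end of the board, slide it down over the stepped taper gauge until it really stops and hold it down there for about a second with a light push (5 to 15 N), without forcing it; the first coloured step left showing below it is its size. Then draw it off and set it gently down on the storage post of that colour until it rests on the post's shoulder, leaving the other two bushings on their pegs.

Things in the scene. Friction and masses are not known exactly. Their poses are not given: they have to be found in the camera images.
- bush_a_mid (a point): brass bushing (plain sleeve), 44 mm outside diameter, 55 mm tall, about 0.17 kg, bored through; the point is its centre, half-way up, z along the bore. The three bushings look alike outside; their bores are 22, 26 and 30 mm, one of each, and it is not told which is which. At the start it stands over a peg of the board
- bush_b_mid (a point): brass bushing (plain sleeve), 44 mm outside diameter, 55 mm tall, about 0.17 kg, bored through; the point is its centre, half-way up, z along the bore. The three bushings look alike outside; their bores are 22, 26 and 30 mm, one of each, and it is not told which is which. At the start it stands over a peg of the board
- bush_c_mid (a point): brass bushing (plain sleeve), 44 mm outside diameter, 55 mm tall, about 0.17 kg, bored through; the point is its centre, half-way up, z along the bore. The three bushings look alike outside; their bores are 22, 26 and 30 mm, one of each, and it is not told which is which. At the start it stands over a peg of the board
- bush_a: the bushing of bush_a_mid; origin at the centre of its underside
- bush_b: the bushing of bush_b_mid; origin at the centre of its underside
- bush_c: the bushing of bush_c_mid; origin at the centre of its underside
- gauge: stepped taper gauge: a fixed upright steel mandrel 103 mm tall on an 84 mm round foot; origin on its axis at the bench, z up. Its cylindrical lands, each 14.5 mm tall, grow downward and are joined by tapers 3.5 mm tall: bare steel 20 mm in diameter, then yellow 24, blue 28 and red 32 mm. A bore held off centre can catch on a taper that it should pass, 18 mm or more too high
- gauge_tip (a point): top of the gauge's nose, on its axis, 103 mm above the bench. The nose is 6 mm in diameter there and widens to the bare 20 mm land, which runs from 88 down to 76 mm above the bench
- peg_next (a point): foot of the peg at the green-painted end of the board, on the board's upper face; the bushing over it is the one to be gauged. The board is fixed, beech, 220 x 76 mm, 14 mm thick, with three pegs in a row 75 mm apart, each 12 mm in diameter and 20 mm tall; a bushing on it is 69 mm high above the bench. x points along the board away from the green end
- peg_wait1 (a point): foot of the middle peg, on the board's upper face; x points along the board away from its green end
- peg_wait2 (a point): foot of the peg at the plain end, on the board's upper face
- step_yellow (a point): top edge of the gauge's yellow land, on the axis, 72.5 mm above the bench; the land is 24 mm in diameter and reaches from there down to 58 mm, the taper above it up to 76 mm. A 22 mm bore stops on this taper, its lower edge about 74 mm above the bench: its size is then yellow
- step_blue (a point): top edge of the gauge's blue land, on the axis, 54.5 mm above the bench; the land is 28 mm in diameter and reaches from there down to 40 mm, the taper above it up to 58 mm. A 26 mm bore stops on this taper, its lower edge about 56 mm above the bench: its size is then blue
- step_red (a point): top edge of the gauge's red land, on the axis, 36.5 mm above the bench; the land is 32 mm in diameter and reaches from there down to 22 mm, the taper above it up to 40 mm. A 30 mm bore stops on this taper, its lower edge about 38 mm above the bench: its size is then red
- post_yellow: storage post for the yellow size, fixed: an 82 x 82 mm yellow plate, 6 mm thick, that carries an upright steel collar 24 mm in diameter up to the shoulder at z=16 mm, then a pin 20 mm in diameter up to z=36 mm, tapering to 12 mm at its top, z=43 mm. Origin on the axis at the plate's underside, 12 mm above the bench; x and y along the plate's sides, z up
- post_blue: storage post for the blue size, fixed: an 82 x 82 mm blue plate, 6 mm thick, that carries an upright steel collar 28 mm in diameter up to the shoulder at z=16 mm, then a pin 24 mm in diameter up to z=36 mm, tapering to 16 mm at its top, z=43 mm. Origin on the axis at the plate's underside, 12 mm above the bench; x and y along the plate's sides, z up.
- post_red: storage post for the red size, fixed: an 82 x 82 mm red plate, 6 mm thick, that carries an upright steel collar 32 mm in diameter up to the shoulder at z=16 mm, then a pin 28 mm in diameter up to z=36 mm, tapering to 20 mm at its top, z=43 mm. Origin on the axis at the plate's underside, 12 mm above the bench; x and y along the plate's sides, z up.
Mind the look-alikes: they are no part of the job. What is shaped like the bush_a but turquoise is not meant.

How it is judged (in metres and radians):
On the way:
1. The bushing from the green end is down on a taper of the gauge, square on it, and pressed there with more than 4 N for 0.3 s, while the other two stand on their pegs (((contact force between bush_a and gauge above 4 N and horizontal distance between bush_a_mid and gauge below 0.004 m and angle between bush_a_mid's own z axis and vertical below 0.07 rad and (z of bush_a_mid in the frame of gauge between 0.0984 and 0.1044 m or z of bush_a_mid in the frame of gauge between 0.0804 and 0.0864 m or z of bush_a_mid in the frame of gauge between 0.0624 and 0.0684 m) and ((distance between bush_b_mid and peg_wait1 below 0.04 m and distance between bush_c_mid and peg_wait2 below 0.04 m) or (distance between bush_c_mid and peg_wait1 below 0.04 m and distance between bush_b_mid and peg_wait2 below 0.04 m))) or (contact force between bush_b and gauge above 4 N and horizontal distance between bush_b_mid and gauge below 0.004 m and angle between bush_b_mid's own z axis and vertical below 0.07 rad and (z of bush_b_mid in the frame of gauge between 0.0984 and 0.1044 m or z of bush_b_mid in the frame of gauge between 0.0804 and 0.0864 m or z of bush_b_mid in the frame of gauge between 0.0624 and 0.0684 m) and ((distance between bush_a_mid and peg_wait1 below 0.04 m and distance between bush_c_mid and peg_wait2 below 0.04 m) or (distance between bush_c_mid and peg_wait1 below 0.04 m and distance between bush_a_mid and peg_wait2 below 0.04 m))) or (contact force between bush_c and gauge above 4 N and horizontal distance between bush_c_mid and gauge below 0.004 m and angle between bush_c_mid's own z axis and vertical below 0.07 rad and (z of bush_c_mid in the frame of gauge between 0.0984 and 0.1044 m or z of bush_c_mid in the frame of gauge between 0.0804 and 0.0864 m or z of bush_c_mid in the frame of gauge between 0.0624 and 0.0684 m) and ((distance between bush_a_mid and peg_wait1 below 0.04 m and distance between bush_b_mid and peg_wait2 below 0.04 m) or (distance between bush_b_mid and peg_wait1 below 0.04 m and distance between bush_a_mid and peg_wait2 below 0.04 m))))), for 0.3 s.
At the end, for the whole second after the job is handed in: The gauged bushing is released, upright, at rest and fully down on the shoulder of the post for its bore (underside 16 mm above the post's underside, within 3 mm; axis within 6 mm of the post's); the other two stand on the middle and plain-end pegs of the board (((((horizontal distance between bush_a_mid and post_yellow below 0.006 m and z of bush_a_mid in the frame of post_yellow between 0.0405 and 0.0465 m) or (horizontal distance between bush_a_mid and post_blue below 0.006 m and z of bush_a_mid in the frame of post_blue between 0.0405 and 0.0465 m) or (horizontal distance between bush_a_mid and post_red below 0.006 m and z of bush_a_mid in the frame of post_red between 0.0405 and 0.0465 m)) and angle between bush_a_mid's own z axis and vertical below 0.06 rad and linear speed of bush_a below 0.02 m/s and contact force between the fingers and bush_a below 0.1 N and ((distance between bush_b_mid and peg_wait1 below 0.04 m and distance between bush_c_mid and peg_wait2 below 0.04 m) or (distance between bush_c_mid and peg_wait1 below 0.04 m and distance between bush_b_mid and peg_wait2 below 0.04 m))) or (((horizontal distance between bush_b_mid and post_yellow below 0.006 m and z of bush_b_mid in the frame of post_yellow between 0.0405 and 0.0465 m) or (horizontal distance between bush_b_mid and post_blue below 0.006 m and z of bush_b_mid in the frame of post_blue between 0.0405 and 0.0465 m) or (horizontal distance between bush_b_mid and post_red below 0.006 m and z of bush_b_mid in the frame of post_red between 0.0405 and 0.0465 m)) and angle between bush_b_mid's own z axis and vertical below 0.06 rad and linear speed of bush_b below 0.02 m/s and contact force between the fingers and bush_b below 0.1 N and ((distance between bush_a_mid and peg_wait1 below 0.04 m and distance between bush_c_mid and peg_wait2 below 0.04 m) or (distance between bush_c_mid and peg_wait1 below 0.04 m and distance between bush_a_mid and peg_wait2 below 0.04 m))) or (((horizontal distance between bush_c_mid and post_yellow below 0.006 m and z of bush_c_mid in the frame of post_yellow between 0.0405 and 0.0465 m) or (horizontal distance between bush_c_mid and post_blue below 0.006 m and z of bush_c_mid in the frame of post_blue between 0.0405 and 0.0465 m) or (horizontal distance between bush_c_mid and post_red below 0.006 m and z of bush_c_mid in the frame of post_red between 0.0405 and 0.0465 m)) and angle between bush_c_mid's own z axis and vertical below 0.06 rad and linear speed of bush_c below 0.02 m/s and contact force between the fingers and bush_c below 0.1 N and ((distance between bush_a_mid and peg_wait1 below 0.04 m and distance between bush_b_mid and peg_wait2 below 0.04 m) or (distance between bush_b_mid and peg_wait1 below 0.04 m and distance between bush_a_mid and peg_wait2 below 0.04 m))))); the robot touches nothing.
It fails at once if a bushing is forced onto the gauge (more than 25 N between them) (contact force between any of bush_a, bush_b, bush_c and gauge above 25 N).
It fails at once if a bushing is forced or slammed onto a post (more than 30 N between them) (contact force between any of bush_a, bush_b, bush_c and post_yellow above 30 N or contact force between any of bush_a, bush_b, bush_c and post_blue above 30 N or contact force between any of bush_a, bush_b, bush_c and post_red above 30 N).
It also fails if it takes over 61 s, if anything falls off the work surface, if the arm or the gripper's body presses on something with over 40 N, if the wrist force passes 120 N, or if a joint passes its speed limit or range.

## Working session

There is one attempt and no reset: what is moved stays moved. The work goes in short steps, Python scripts to look and compute and a tool call to move; the robot and the scene stay as the last step left them, time stands still between calls to the robot, and variables do not carry over. Pictures are saved under pics/ and viewed, at most 10 in all, crops included, and the job is handed in when it is done.

Besides the shell and the picture viewer there is one more tool, called after "Emit:" by a JSON object that holds its "fn" and its "kwargs". move_arm: Moves the arm, as the interface text tells. Its arguments: {"type":"object","properties":{"offset":{"type":"array","items":{"type":"array","items":{"type":"number"}}},"twist":{"type":"array","items":{"type":"array","items":{"type":"number"}}},"grip":{"type":"array","items":{"type":"number"}},"force":{"type":"number"}},"required":["offset","twist","grip"]}

```bash
mkdir -p pics; cat > h.py <<'E'
import numpy as np,cv2
from scipy.spatial.transform import Rotation as R
from workcell import bot,viewer,finder
def cam(n):
    o=bot.get_obs(); p=viewer.camera(n); p['obs']=o
    f=240/np.tan(np.radians(p['vfov'])/2); p['f']=f
    if n=='wrist':
        T=np.eye(4);T[:3,:3]=R.from_euler('xyz',o['tcp_rot'],degrees=True).as_matrix();T[:3,3]=o['ee_pos'];p['T']=T@np.array(p['tool_from_camera'])
    return p
def save(p,n): cv2.imwrite('pics/'+n,p['color'][:,:,::-1])
E
python3 - <<'E'
from h import *
a=cam('scene');b=cam('side')
cv2.imwrite('pics/a.png',cv2.resize(np.vstack([a['color'],b['color']])[:,:,::-1],(450,675))[:600] if 0 else cv2.resize(np.hstack([a['color'],b['color']])[:,:,::-1],(800,300)))
save(a,'scene.png')
for p in(a,b):
    print(p['position'],p['attitude'],p['vfov'],p['cx'],p['cy'])
    for t in['bush_a_mid','gauge_tip','peg_next','peg_wait1','peg_wait2','post_yellow','post_blue','post_red']:
        print(t,[(np.round(d['position']),round(d['p'],2)) for d in finder.pinpoint(p,t)][:5])
o=bot.get_obs();print(o)
E
```

```text
[-0.03482724  0.5695456   1.03695353] [-139.27186719    0.83234917 -137.67181997] 47.02290919999809 326.81040377589125 235.4540288009942
bush_a_mid [(array([423., 204.]), 0.91), (array([410., 234.]), 0.74), (array([443., 182.]), 0.63), (array([402., 200.]), 0.51)]
gauge_tip [(array([348., 216.]), 0.62)]
peg_next [(array([425., 211.]), 0.66)]
peg_wait1 [(array([374., 186.]), 0.66), (array([398., 200.]), 0.64)]
peg_wait2 [(array([374., 186.]), 0.66), (array([398., 200.]), 0.64)]
post_yellow [(array([230., 352.]), 0.93)]
post_blue [(array([248., 275.]), 0.87)]
post_red [(array([237., 314.]), 0.69), (array([350., 232.]), 0.68)]
[ 0.16164886 -1.1154553   0.843056  ] [-123.91832739    0.7573647   -19.84003266] 45.72227808857094 318.1557576210712 234.81275208200177
bush_a_mid [(array([318., 325.]), 0.84), (array([287., 302.]), 0.78), (array([347., 359.]), 0.78)]
gauge_tip [(array([315., 240.]), 0.56)]
peg_next [(array([314., 338.]), 0.86)]
peg_wait1 [(array([346., 326.]), 0.93), (array([379., 313.]), 0.66)]
peg_wait2 [(array([346., 326.]), 0.93), (array([379., 313.]), 0.66)]
post_yellow [(array([269., 196.]), 0.88)]
post_blue [(array([325., 215.]), 0.77)]
post_red [(array([294., 204.]), 0.61)]
{'time': 0.9, 'q': array([-6.58887673e+01,  4.98059589e+00,  1.00794207e+01,  9.50996489e+01,
        1.22402132e-03,  9.00016689e+01]), 'qd': array([ 0.08259954, -0.03754548,  0.05506538, -0.0196507 ,  0.09290269,
       -0.00347671]), 'joint_efforts': array([ 1.69954372e-03, -5.20103431e+01,  4.64848566e+01,  1.64190482e-03,
        7.80095024e-05, -1.80875236e-05]), 'ee_pos': array([ 0.22468745, -0.50201725,  0.25327868]), 'tcp_rot': array([-1.79999176e+02, -1.22399732e-03,  2.41095638e+01]), 'wrist_force': array([-0.35116586, -0.54426581,  0.32013901]), 'torque': array([-0.07589803, -0.05700545,  0.01097218]), 'grasp_force': 0.0, 'opening': 0.08525221798358992}
```

View pics/scene.png

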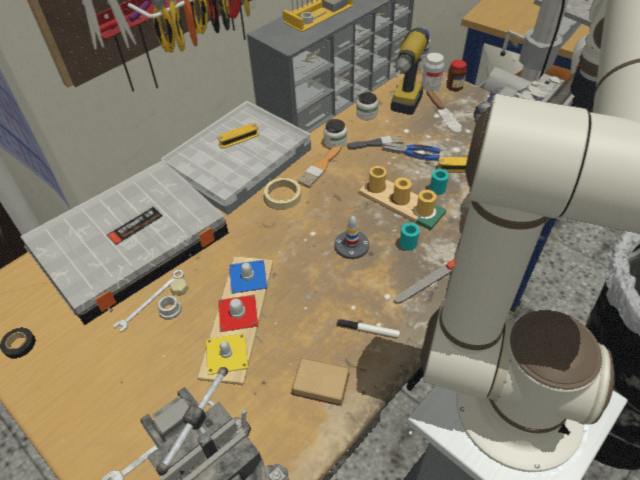

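View pics/a.png

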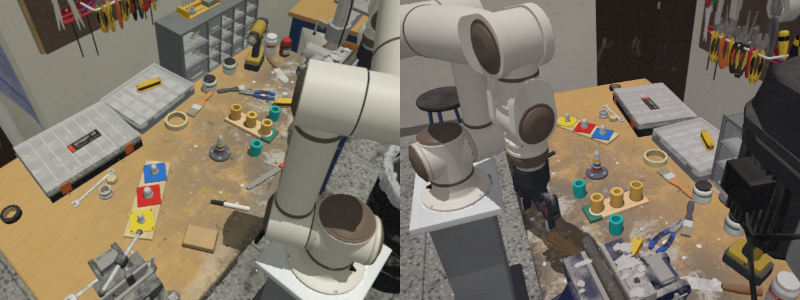

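The brass bushings show at about (377,179), (402,190) and (427,203) in the scene view. The turquoise look-alikes are at (410,236) and (440,182). The board's green end is by (432,215), so the target is the brass one at (427,203), which is at about (317,325) in the side view.

```bash
cat >> h.py <<'E'
def pose(p):
    if 'T' in p: return p['T'][:3,:3],p['T'][:3,3]
    return R.from_euler('xyz',p['attitude'],degrees=True).as_matrix(),np.array(p['position'])
def onz(p,uv,z):
    M,c=pose(p); d=M@np.array([(uv[0]-p['cx'])/p['f'],(uv[1]-p['cy'])/p['f'],1]); return c+d*(z-c[2])/d[2]
Z=dict(bush_a_mid=.0415,gauge_tip=.103,gauge=0,step_blue=.0545,peg_next=.014,peg_wait1=.014,post_yellow=.012,post_blue=.012,post_red=.012)
E
python3 - <<'E'
from h import *
a=cam('scene');b=cam('side')
for p in(a,b):
    for t in Z:
        print(t,[(np.round(onz(p,d['position'],Z[t])[:2],4),round(d['p'],2)) for d in finder.pinpoint(p,t)][:4])
cv2.imwrite('pics/crop.png',cv2.resize(np.hstack([a['color'][150:270,320:480],b['color'][250:370,260:420]]),(800,300),interpolation=3)[:,:,::-1])
E
```

```text
bush_a_mid [(array([ 0.4445, -0.2829]), 0.97), (array([ 0.4107, -0.1912]), 0.77), (array([ 0.4593, -0.3908]), 0.55)]
gauge_tip [(array([ 0.5205, -0.0992]), 0.88)]
gauge [(array([ 0.5065, -0.0965]), 0.57)]
step_blue [(array([ 0.4853, -0.2548]), 0.4)]
peg_next [(array([ 0.4404, -0.2928]), 0.81), (array([0.6184, 0.132 ]), 0.68)]
peg_wait1 [(array([ 0.5936, -0.2836]), 0.89), (array([ 0.5088, -0.2923]), 0.81)]
post_yellow [(array([0.5101, 0.2971]), 0.94)]
post_blue [(array([0.6178, 0.1388]), 0.79), (array([ 0.5394, -0.1216]), 0.7)]
post_red [(array([0.5584, 0.2286]), 0.81)]
bush_a_mid [(array([ 0.4587, -0.406 ]), 0.92), (array([ 0.4099, -0.2122]), 0.84), (array([ 0.443 , -0.3031]), 0.68)]
gauge_tip [(array([ 0.5107, -0.0978]), 0.71), (array([ 0.5451, -0.3504]), 0.46)]
gauge [(array([ 0.5102, -0.0807]), 0.94)]
step_blue [(array([ 0.507 , -0.1024]), 0.96), (array([0.4929, 0.2199]), 0.56)]
peg_next [(array([ 0.4333, -0.2958]), 0.97), (array([ 0.516 , -0.0567]), 0.74)]
peg_wait1 [(array([ 0.5118, -0.2936]), 0.92), (array([ 0.5846, -0.2924]), 0.88)]
post_yellow [(array([0.507 , 0.2933]), 0.65)]
post_blue [(array([0.6116, 0.1441]), 0.85)]
post_red [(array([0.5713, 0.2061]), 0.69), (array([ 0.5842, -0.2878]), 0.33)]
```

View pics/crop.png

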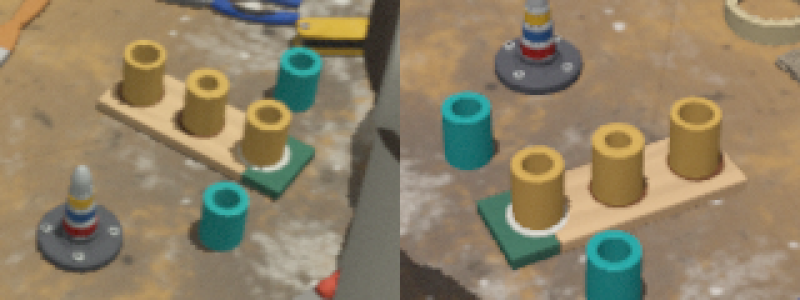

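In the crop, the brass bushing whose peg has the white ring at the green end is the target. It stands at about (267,130) in the left half and (537,185) in the right half. It is brass, so not one of the turquoise look-alikes.

Emit:
{"fn": "move_arm", "kwargs": {"offset": [[0,0,0],[0,0,0],[0,0,0]], "twist": [[0,0,0.14],[0,0,0.14],[0,0,0.141]], "grip": [1,1,1]}}

```text
time: 2.2
ee_pos: [0.2247, -0.502, 0.2533]
tcp_rot: [-180.0, 0.0, -0.3]
wrist_force: [-0.2, -0.4, 1.0]
opening: 0.085
grasp_force: 0.0
```

Emit:
{"fn": "move_arm", "kwargs": {"offset": [[3.2,-3.1,0],[3.2,-3.1,0],[3.2,-3.1,0],[3.2,-3.1,0],[3.2,-3.1,0]], "twist": [[0,0,0],[0,0,0],[0,0,0],[0,0,0],[0,0,0]], "grip": [1,1,1,1,1]}}

```text
time: 2.7
ee_pos: [0.3857, -0.3457, 0.2535]
tcp_rot: [180.0, -0.0, -0.0]
wrist_force: [1.3, -1.5, 0.1]
opening: 0.0854
grasp_force: 0.0
```

Emit:
{"fn": "move_arm", "kwargs": {"offset": [[2.6,-2.6,0],[2.6,-2.6,0],[0,0,0],[0,0,0]], "twist": [[0,0,0],[0,0,0],[0,0,0],[0,0,0]], "grip": [1,1,1,1]}}

```text
time: 3.1
ee_pos: [0.4371, -0.2945, 0.2532]
tcp_rot: [180.0, 0.0, 0.1]
wrist_force: [-0.6, -0.9, 0.1]
opening: 0.0852
grasp_force: 0.0
```

```bash
cat >> h.py <<'E'
def rep(p,ts):
    for t in ts: print(t,[(np.round(d['position']).astype(int).tolist(),np.round(onz(p,d['position'],Z[t])[:2],4).tolist(),round(d['p'],2)) for d in finder.pinpoint(p,t)][:4])
E
python3 - <<'E'
from h import *
p=cam('wrist');o=p['obs'];print(o['ee_pos'],o['tcp_rot'],o['wrist_force'],p['tool_from_camera'])
rep(p,Z);save(p,'w1.png')
a=cam('scene');rep(a,['bush_a_mid','gauge_tip','peg_next'])
E
```

```text
[ 0.43705975 -0.29453993  0.25320696] [1.79997116e+02 1.77258400e-02 9.63970954e-02] [-0.57272268 -0.94117589  0.09945394] [[-1.67460271e-04 -9.57342766e-01 -2.88954667e-01  7.30436753e-02]
 [ 9.99999791e-01 -3.40605287e-04  5.48929606e-04  6.87678971e-04]
 [-6.23933275e-04 -2.88954515e-01  9.57342624e-01 -1.19426441e-01]
 [ 0.00000000e+00  0.00000000e+00  0.00000000e+00  1.00000000e+00]]
bush_a_mid [([414, 181], [0.4684, -0.3894], 0.88), ([225, 231], [0.417, -0.1984], 0.72), ([323, 210], [0.4393, -0.2994], 0.59)]
gauge_tip [([62, 139], [0.5082, -0.095], 0.89)]
gauge [([136, 137], [0.5096, -0.0985], 0.72)]
step_blue [([103, 139], [0.5082, -0.097], 0.58)]
peg_next [([323, 206], [0.4378, -0.2997], 0.55)]
peg_wait1 [([311, 56], [0.5855, -0.2872], 0.78), ([315, 134], [0.5135, -0.2916], 0.58), ([92, 136], [0.5105, -0.0607], 0.16)]
post_yellow [([316, 134], [0.5128, -0.2927], 0.54), ([315, 138], [0.5096, -0.2915], 0.2)]
post_blue [([117, 136], [0.5104, -0.0853], 0.68)]
post_red []
bush_a_mid [([441, 183], [0.4525, -0.3828], 0.84), ([428, 204], [0.4338, -0.2979], 0.79), ([410, 233], [0.4103, -0.1911], 0.68), ([350, 231], [0.5208, -0.1011], 0.68)]
gauge_tip [([351, 216], [0.5142, -0.0951], 0.62)]
peg_next [([426, 212], [0.4347, -0.2969], 0.95), ([398, 200], [0.5138, -0.2845], 0.63)]
```

View pics/w1.png

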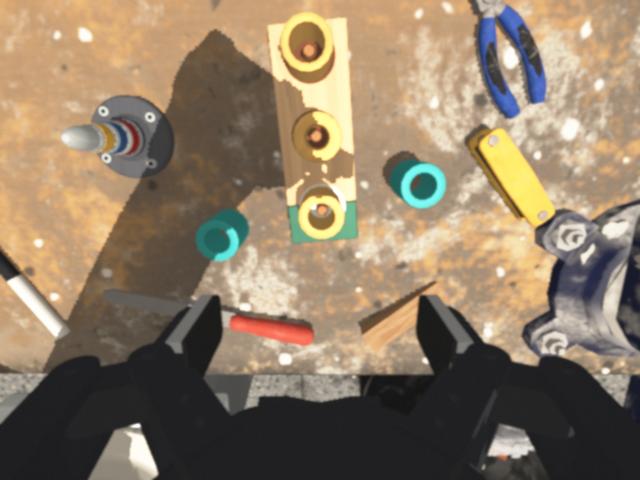

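The target is at (322,217) with the green board end around it. The gauge is at about (130,137), and the turquoise sleeves are at (222,235) and (418,183). I'll refine the positions from depth.

```bash
cat >> h.py <<'E'
def cloud(p):
    M,c=pose(p); v,u=np.mgrid[:480,:640]; d=p['depth']
    X=np.stack([(u-p['cx'])/p['f']*d,(v-p['cy'])/p['f']*d,d],-1)@M.T+c
    X[d==0]=np.nan; return X
def fit(P):
    from scipy.optimize import least_squares
    s=least_squares(lambda q:np.hypot(P[:,0]-q[0],P[:,1]-q[1])-q[2],[*P[:,:2].mean(0),.02],loss='soft_l1',f_scale=.001)
    return s.x
def near(X,c,r,z0,z1):
    m=(np.hypot(X[...,0]-c[0],X[...,1]-c[1])<r)&(X[...,2]>z0)&(X[...,2]<z1); return m
def ring(p,c,z,r=.035):
    X=cloud(p); m=near(X,c,r,z-.008,z+.008); P=X[m]
    k=cv2.findContours(m.astype(np.uint8),0,1)[0]; k=max(k,key=len)[:,0]
    O=np.array([onz(p,q,z) for q in k]); e=cv2.fitEllipse(k)
    return dict(n=len(P),zmed=np.median(P[:,2]),outer=fit(O).round(4),ell=onz(p,e[0],z)[:2].round(4))
E
python3 - <<'E'
from h import *
p=cam('wrist');X=cloud(p)
for c in[(.437,-.297),(.511,-.292),(.585,-.29)]: print(ring(p,c,.069))
g=X[near(X,(.509,-.097),.06,.001,.125)]
for z in(.1,.095,.08,.065,.047,.03,.005):
    q=g[abs(g[:,2]-z)<.005]; q=q[np.hypot(q[:,0]-.509,q[:,1]+.097)<.05]
    print(z,len(q),q.mean(0).round(4) if len(q) else '', fit(q).round(4) if len(q)>5 else '')
m=near(X,(.509,-.097),.05,-.003,.014);
a=cam('scene');X=cloud(a)
g=X[near(X,(.509,-.097),.04,.085,.125)];print(len(g),g.mean(0),g[:,2].max())
print(ring(a,(.437,-.297),.069))
E
```

```text
{'n': 1105, 'zmed': np.float64(0.06761358127956152), 'outer': array([ 0.4392, -0.2969,  0.0212]), 'ell': array([ 0.4396, -0.2969])}
{'n': 1491, 'zmed': np.float64(0.06770252929379167), 'outer': array([ 0.5101, -0.293 ,  0.0211]), 'ell': array([ 0.5105, -0.293 ])}
{'n': 1452, 'zmed': np.float64(0.0674457910575886), 'outer': array([ 0.5832, -0.2847,  0.0214]), 'ell': array([ 0.5837, -0.2847])}
0.1 298 [ 0.5091 -0.099   0.0992] [ 0.509  -0.0983  0.0046]
0.095 351 [ 0.5093 -0.1012  0.0951] [ 0.5091 -0.0975  0.0069]
0.08 187 [ 0.5093 -0.1044  0.08  ] [ 0.5092 -0.0964  0.0102]
0.065 204 [ 0.5091 -0.1064  0.0651] [ 0.5092 -0.0965  0.0123]
0.047 202 [ 0.5094 -0.1078  0.0471] [ 0.5091 -0.0966  0.0142]
0.03 200 [ 0.5098 -0.1091  0.0305] [ 0.5092 -0.0968  0.016 ]
0.005 2003 [ 0.5111 -0.1078  0.0087] [ 0.5093 -0.0984  0.0354]
66 [ 0.50825197 -0.09214917  0.09538652] 0.10646029823053371
{'n': 175, 'zmed': np.float64(0.06829730907671616), 'outer': array([ 0.4382, -0.293 ,  0.0227]), 'ell': array([ 0.4379, -0.2923])}
```

Emit:
{"fn": "move_arm", "kwargs": {"offset": [[0.2,0.25,3.6],[0,0,3.6],[0,0,3.6],[0,0,3.6],[0,0,3.6]], "twist": [[0,0,0],[0,0,0],[0,0,0],[0,0,0],[0,0,0]], "grip": [1,1,1,1,1]}}

```text
time: 4.4
ee_pos: [0.4386, -0.2974, 0.0719]
tcp_rot: [180.0, -0.0, -0.0]
wrist_force: [1.3, -0.7, -1.0]
opening: 0.0857
grasp_force: 0.0
```

Emit:
{"fn": "move_arm", "kwargs": {"offset": [[0,0,1.0],[0,0,0.8],[0,0,0],[0,0,0]], "twist": [[0,0,0],[0,0,0],[0,0,0],[0,0,0]], "grip": [1,1,1,1]}}

```text
time: 4.8
ee_pos: [0.4395, -0.2981, 0.057]
tcp_rot: [179.9, -0.1, -0.0]
wrist_force: [-0.4, -0.6, 0.4]
opening: 0.0857
grasp_force: 0.0
```

Emit:
{"fn": "move_arm", "kwargs": {"offset": [[0,0,0],[0,0,0],[0,0,0],[0,0,0],[0,0,0]], "twist": [[0,0,0],[0,0,0],[0,0,0],[0,0,0],[0,0,0]], "grip": [0.45,0.4,0.4,0.35,0.35], "force": 40}}

```text
time: 5.3
ee_pos: [0.4391, -0.2978, 0.0561]
tcp_rot: [180.0, -0.1, -0.0]
wrist_force: [-0.9, 1.6, 6.9]
opening: 0.0426
grasp_force: 41.1
```

Emit:
{"fn": "move_arm", "kwargs": {"offset": [[0,0,0],[0,0,-1],[0,0,-2],[0,0,-3.5],[0,0,-4]], "twist": [[0,0,0],[0,0,0],[0,0,0],[0,0,0],[0,0,0]], "grip": [0.35,0.35,0.35,0.35,0.35]}}

```text
time: 5.8
ee_pos: [0.4379, -0.2971, 0.1608]
tcp_rot: [-179.9, 0.1, -0.0]
wrist_force: [1.1, -0.6, -1.3]
opening: 0.0425
grasp_force: 40.8
```

Emit:
{"fn": "move_arm", "kwargs": {"offset": [[0,0,-2],[0,0,-1.5],[0,0,0],[0,0,0]], "twist": [[0,0,0],[0,0,0],[0,0,0],[0,0,0]], "grip": [0.35,0.35,0.35,0.35]}}

```text
time: 6.2
ee_pos: [0.4385, -0.2975, 0.1943]
tcp_rot: [-180.0, 0.1, -0.0]
wrist_force: [-0.4, 0.6, -2.1]
opening: 0.0425
grasp_force: 40.9
```

```bash
python3 - <<'E'
from h import *
p=cam('wrist');o=p['obs'];print(o['ee_pos'],o['tcp_rot'],o['wrist_force'],o['opening'])
save(p,'w2.png')
for n in('scene','side'):
    s=cam(n);X=cloud(s);e=o['ee_pos']
    print(n,[d['position'] for d in finder.pinpoint(s,'bush_a_mid')])
    if n=='side': b=s
    else:a=s
    M,c=pose(s);t=M.T@(e+[0,0,-.013]-c);print('expect mid px',t[:2]/t[2]*s['f']+[s['cx'],s['cy']])
X=cloud(p)
for q in[(.509,-.097)]:
    for z in(.08,.065,.047,.03):
        g=X[near(X,q,.025,z-.005,z+.005)];print(z,fit(g).round(4) if len(g)>9 else len(g))
cv2.imwrite('pics/c2.png',np.hstack([p['color'][:,:],cv2.resize(b['color'][180:360,240:400],(426,480))])[:,:,::-1][:, ::1][:, :] if 0 else cv2.resize(np.hstack([p['color'],cv2.resize(b['color'][180:360,230:390],(427,480))]),(800,360))[:,:,::-1])
E
```

```text
[ 0.43852076 -0.29745308  0.19432678] [-1.79962898e+02  5.47057934e-02 -1.25524012e-02] [-0.42415468  0.58823869 -2.14371888] 0.04252013415798825
scene [[429.0, 158.5], [438.5, 183.0], [409.0, 234.3]]
expect mid px [433.62308338 161.16388745]
side [[346.9, 357.0], [313.3, 272.6], [287.5, 301.7]]
expect mid px [313.73126373 270.18275294]
0.08 [ 0.5092 -0.0966  0.01  ]
0.065 [ 0.5092 -0.0966  0.0123]
0.047 [ 0.5092 -0.0966  0.0142]
0.03 [ 0.5092 -0.0966  0.0161]
```

View pics/c2.png

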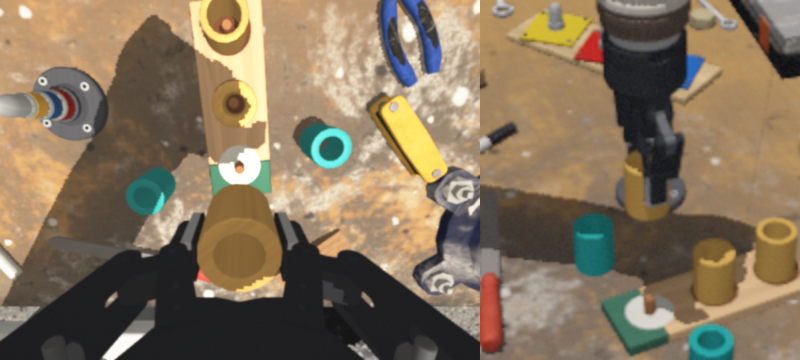

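The wrist view (left) shows the bushing held between the pads at about (240,240), and its peg on the green end is bare. I'll measure where it sits in the hand with the same camera.

```bash
python3 - <<'E'
from h import *
p=cam('wrist');e=p['obs']['ee_pos'];X=cloud(p)-e
m=near(X,(.002,0),.03,-.06,.03)&(p['color'][...,0]>p['color'][...,2].astype(int)*1.35)
P=X[m];print(len(P),np.percentile(P[:,2],[2,10,50,90,98]).round(4))
top=P[P[:,2]>P[:,2].max()-.006]
for a in np.arange(-.045,.02,.006):
    q=P[abs(P[:,2]-a)<.003]
    if len(q)>20: print(round(a,3),len(q),fit(q).round(4),np.ptp(q[:,0]).round(4),np.ptp(q[:,1]).round(4))
z=np.percentile(P[:,2],98);print(z)
mm=(m&(X[...,2]>z-.004)).astype(np.uint8);k=max(cv2.findContours(mm,0,1)[0],key=len)[:,0]
O=np.array([onz(p,t,z+e[2]) for t in k])-e;print(fit(O).round(4),O.min(0),O.max(0))
E
```

```text
12937 [-0.0349 -0.0224  0.0084  0.012   0.0126]
-0.039 212 [-0.0011 -0.0005  0.0218] 0.0161 0.04
-0.033 391 [ 0.0037 -0.0004  0.0177] 0.0361 0.0428
-0.027 540 [ 0.0038 -0.0005  0.0175] 0.0357 0.0424
-0.021 657 [ 0.004  -0.0005  0.0174] 0.0357 0.0429
-0.015 806 [ 0.0041 -0.0005  0.0174] 0.0359 0.0428
-0.009 940 [ 0.0041 -0.0005  0.0174] 0.0359 0.0427
-0.003 1105 [ 0.0041 -0.0006  0.0173] 0.0359 0.0429
0.003 1253 [ 0.0042 -0.0006  0.0173] 0.036 0.0429
0.009 5778 [ 0.0016 -0.0006  0.0176] 0.0435 0.0431
0.015 1255 [-0.0003 -0.0007  0.0177] 0.042 0.0441
0.012575095449951048
[ 0.0009 -0.0007  0.0215] [-0.02058316 -0.02236248  0.0125751 ] [0.0229246  0.02090132 0.0125751 ]
```

Emit:
{"fn": "move_arm", "kwargs": {"offset": [[-0.4,-4.0,0],[-0.4,-4.0,0],[-0.4,-4.0,0],[-0.4,-4.0,0],[-0.4,-4.1,0]], "twist": [[0,0,0],[0,0,0],[0,0,0],[0,0,0],[0,0,0]], "grip": [0.35,0.35,0.35,0.35,0.35]}}

```text
time: 7.0
ee_pos: [0.4182, -0.0952, 0.195]
tcp_rot: [-180.0, 0.0, -0.0]
wrist_force: [1.1, 0.0, -0.9]
opening: 0.0421
grasp_force: 41.1
```

Emit:
{"fn": "move_arm", "kwargs": {"offset": [[0,0,0],[0,0,0],[0,0,0],[0,0,0]], "twist": [[0,0,0],[0,0,0],[0,0,0],[0,0,0]], "grip": [0.35,0.35,0.35,0.35]}}

```text
time: 7.4
ee_pos: [0.4188, -0.0974, 0.1951]
tcp_rot: [180.0, 0.0, -0.1]
wrist_force: [0.3, 0.5, -1.4]
opening: 0.0426
grasp_force: 41.3
```

```bash
python3 - <<'E'
from h import *
p=cam('wrist');o=p['obs'];print(o['ee_pos'],o['tcp_rot'],o['wrist_force'],o['opening'])
X=cloud(p)
for z in(.1,.095,.08,.065,.047,.03):
    g=X[near(X,(.509,-.097),.025,z-.004,z+.004)];print(z,len(g),fit(g).round(4) if len(g)>9 else '',g.mean(0))
rep(p,['gauge_tip','post_yellow','post_blue','post_red'])
E
```

```text
[ 0.41880171 -0.09741297  0.19510648] [ 1.79998895e+02  2.03166788e-02 -9.15236246e-02] [ 0.27565493  0.5118653  -1.36450765] 0.042601223999355065
0.1 455 [ 0.5091 -0.0966  0.0049] [ 0.50903635 -0.09659743  0.09970861]
0.095 374 [ 0.5091 -0.0965  0.0074] [ 0.5084232  -0.0964955   0.09538589]
0.08 4  [ 0.50007903 -0.09625364  0.08008616]
0.065 4  [ 0.50276465 -0.09550633  0.06747975]
0.047 4  [ 0.50036714 -0.10346549  0.04835222]
0.03 12 [ 0.5093 -0.0965  0.0162] [ 0.50203252 -0.10040261  0.03340777]
gauge_tip [([314, 106], [0.5097, -0.0953], 0.76)]
post_yellow []
post_blue []
post_red [([557, 11], [0.5869, -0.2866], 0.22)]
```

Emit:
{"fn": "move_arm", "kwargs": {"offset": [[3,-0.1,0],[3,0,0],[3,0,0],[0,0,0],[0,0,0]], "twist": [[0,0,0],[0,0,0],[0,0,0],[0,0,0],[0,0,0]], "grip": [0.35,0.35,0.35,0.35,0.35]}}

```text
time: 8.15
ee_pos: [0.5087, -0.0957, 0.1946]
tcp_rot: [-180.0, 0.1, -0.0]
wrist_force: [-1.1, -0.0, -1.8]
opening: 0.0421
grasp_force: 41.3
```

Emit:
{"fn": "move_arm", "kwargs": {"offset": [[0,0,2],[0,0,2],[0,0,0],[0,0,0]], "twist": [[0,0,0],[0,0,0],[0,0,0],[0,0,0]], "grip": [0.35,0.35,0.35,0.35]}}

```text
time: 8.55
ee_pos: [0.5081, -0.0957, 0.1559]
tcp_rot: [180.0, 0.0, -0.0]
wrist_force: [0.5, 0.2, -1.9]
opening: 0.0424
grasp_force: 41.3
```

```bash
python3 - <<'E'
from h import *
for i in range(4):
    o=bot.get_obs();
    w=cam(['scene','side','side','wrist'][i]);o=w['obs'];print(o['time'],o['ee_pos'].round(4),o['wrist_force'].round(2))
    if i==0:a=w
    if i==1:b=w
cv2.imwrite('pics/c3.png',cv2.resize(np.hstack([a['color'][150:270,270:430],b['color'][160:280,240:400]]),(800,300),interpolation=3)[:,:,::-1])
E
```

```text
8.55 [ 0.5081 -0.0957  0.1559] [ 0.47  0.2  -1.88]
8.6 [ 0.5086 -0.0957  0.1565] [-0.15  1.15 -0.92]
8.65 [ 0.5089 -0.0957  0.1567] [-0.17 -0.02 -0.47]
8.7 [ 0.509  -0.0957  0.1567] [-0.19  0.68 -0.94]
```

View pics/c3.png

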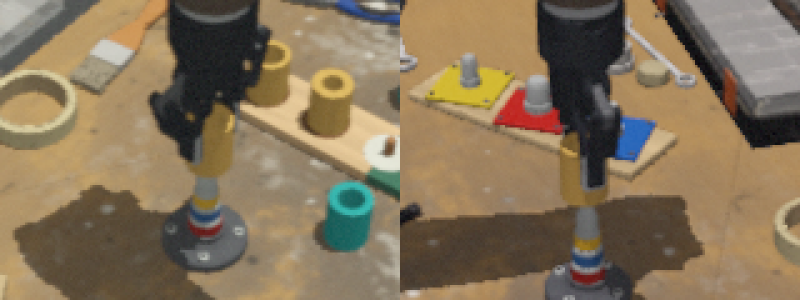

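Both views show the bushing above the gauge nose: scene crop (210,175), side crop (583,205). It looks well lined up, so I go down in small steps and watch the force.

Emit:
{"fn": "move_arm", "kwargs": {"offset": [[0,0,1],[0,0,1],[0,0,1],[0,0,0]], "twist": [[0,0,0],[0,0,0],[0,0,0],[0,0,0]], "grip": [0.35,0.35,0.35,0.35]}}

```text
time: 9.15
ee_pos: [0.5078, -0.0954, 0.123]
tcp_rot: [-180.0, 0.2, -0.0]
wrist_force: [-0.2, -0.3, -1.5]
opening: 0.0428
grasp_force: 41.3
```

Emit:
{"fn": "move_arm", "kwargs": {"offset": [[0,0,0.3],[0,0,0.3],[0,0,0]], "twist": [[0,0,0],[0,0,0],[0,0,0]], "grip": [0.35,0.35,0.35]}}

```text
time: 9.45
ee_pos: [0.5087, -0.0956, 0.119]
tcp_rot: [-180.0, 0.0, -0.0]
wrist_force: [-0.7, -0.3, -0.5]
opening: 0.0425
grasp_force: 41.3
```

Emit:
{"fn": "move_arm", "kwargs": {"offset": [[0,0,0.1],[0,0,0.1],[0,0,0.1]], "twist": [[0,0,0],[0,0,0],[0,0,0]], "grip": [0.35,0.35,0.35]}}

```text
time: 9.75
ee_pos: [0.5088, -0.0956, 0.1164]
tcp_rot: [180.0, -0.0, -0.0]
wrist_force: [-0.1, 0.4, -1.1]
opening: 0.0428
grasp_force: 41.3
```

Emit:
{"fn": "move_arm", "kwargs": {"offset": [[0,0,0.1],[0,0,0]], "twist": [[0,0,0],[0,0,0]], "grip": [0.35,0.35]}}

```text
time: 9.95
ee_pos: [0.5087, -0.0956, 0.1151]
tcp_rot: [-180.0, 0.0, -0.0]
wrist_force: [0.6, 0.5, -1.5]
opening: 0.0425
grasp_force: 41.3
```

Emit:
{"fn": "move_arm", "kwargs": {"offset": [[0,0,0.1],[0,0,0.1],[0,0,0.1],[0,0,0]], "twist": [[0,0,0],[0,0,0],[0,0,0],[0,0,0]], "grip": [0.35,0.35,0.35,0.35]}}

```text
time: 10.35
ee_pos: [0.5089, -0.0957, 0.1123]
tcp_rot: [180.0, -0.0, -0.0]
wrist_force: [2.4, -0.5, -1.8]
opening: 0.043
grasp_force: 41.4
```

Emit:
{"fn": "move_arm", "kwargs": {"offset": [[0,0,0.2],[0,0,0.2],[0,0,0.2],[0,0,0.2],[0,0,0]], "twist": [[0,0,0],[0,0,0],[0,0,0],[0,0,0],[0,0,0]], "grip": [0.35,0.35,0.35,0.35,0.35]}}

```text
time: 10.85
ee_pos: [0.5089, -0.0957, 0.104]
tcp_rot: [180.0, -0.0, -0.0]
wrist_force: [3.6, -1.1, -3.1]
opening: 0.0427
grasp_force: 41.3
```

Emit:
{"fn": "move_arm", "kwargs": {"offset": [[0.05,0.02,0],[0,0,0.1],[0,0,0.1],[0,0,0]], "twist": [[0,0,0],[0,0,0],[0,0,0],[0,0,0]], "grip": [0.35,0.35,0.35,0.35]}}

```text
time: 11.25
ee_pos: [0.5091, -0.0957, 0.1021]
tcp_rot: [-180.0, 0.0, -0.0]
wrist_force: [2.1, -0.2, -2.1]
opening: 0.0428
grasp_force: 41.3
```

Emit:
{"fn": "move_arm", "kwargs": {"offset": [[0,0,0.1],[0,0,0.1],[0,0,0]], "twist": [[0,0,0],[0,0,0],[0,0,0]], "grip": [0.35,0.35,0.35]}}

```text
time: 11.55
ee_pos: [0.5091, -0.0957, 0.1001]
tcp_rot: [-180.0, 0.0, -0.0]
wrist_force: [-0.2, 0.3, -2.0]
opening: 0.0423
grasp_force: 41.4
```

Emit:
{"fn": "move_arm", "kwargs": {"offset": [[0,0,0.1],[0,0,0]], "twist": [[0,0,0],[0,0,0]], "grip": [0.35,0.35]}}

```text
time: 11.75
ee_pos: [0.5092, -0.0958, 0.0992]
tcp_rot: [-180.0, 0.0, -0.0]
wrist_force: [0.8, 0.1, -1.4]
opening: 0.0425
grasp_force: 41.4
```

Emit:
{"fn": "move_arm", "kwargs": {"offset": [[0,0,0.05],[0,0,0]], "twist": [[0,0,0],[0,0,0]], "grip": [0.35,0.35]}}

```text
time: 11.95
ee_pos: [0.5094, -0.0958, 0.0989]
tcp_rot: [180.0, -0.0, -0.0]
wrist_force: [0.8, -0.5, 0.5]
opening: 0.0426
grasp_force: 41.5
```

Emit:
{"fn": "move_arm", "kwargs": {"offset": [[0,0,0.05],[0,0,0]], "twist": [[0,0,0],[0,0,0]], "grip": [0.35,0.35]}}

```text
time: 12.15
ee_pos: [0.5095, -0.0958, 0.0985]
tcp_rot: [180.0, -0.0, -0.0]
wrist_force: [1.0, -0.6, 1.4]
opening: 0.0428
grasp_force: 41.6
```

Emit:
{"fn": "move_arm", "kwargs": {"offset": [[0,0,0.05],[0,0,0]], "twist": [[0,0,0],[0,0,0]], "grip": [0.35,0.35]}}

```text
time: 12.35
ee_pos: [0.5095, -0.0959, 0.0981]
tcp_rot: [180.0, -0.0, -0.0]
wrist_force: [2.2, -0.8, 1.8]
opening: 0.0429
grasp_force: 41.8
```

Emit:
{"fn": "move_arm", "kwargs": {"offset": [[0,0,0.05],[0,0,0],[0,0,0]], "twist": [[0,0,0],[0,0,0],[0,0,0]], "grip": [0.35,0.35,0.35]}}

```text
time: 12.65
ee_pos: [0.5096, -0.0959, 0.0977]
tcp_rot: [180.0, -0.1, -0.0]
wrist_force: [3.4, -0.7, 6.6]
opening: 0.0424
grasp_force: 42.0
```

Emit:
{"fn": "move_arm", "kwargs": {"offset": [[0.05,0.02,0.03],[0,0,0],[0,0,0]], "twist": [[0,0,0],[0,0,0],[0,0,0]], "grip": [0.35,0.35,0.35]}}

```text
time: 12.95
ee_pos: [0.5099, -0.096, 0.0975]
tcp_rot: [180.0, -0.0, -0.0]
wrist_force: [0.8, -1.1, 6.6]
opening: 0.0425
grasp_force: 42.3
```

Emit:
{"fn": "move_arm", "kwargs": {"offset": [[0.03,0,0.03],[0,0,0],[0,0,0]], "twist": [[0,0,0],[0,0,0],[0,0,0]], "grip": [0.35,0.35,0.35]}}

```text
time: 13.25
ee_pos: [0.5101, -0.096, 0.0974]
tcp_rot: [180.0, -0.0, -0.0]
wrist_force: [-1.0, -0.6, 9.0]
opening: 0.0425
grasp_force: 42.5
```

Emit:
{"fn": "move_arm", "kwargs": {"offset": [[0,0,0],[0,0,0],[0,0,0],[0,0,0],[0,0,0]], "twist": [[0,0,0],[0,0,0],[0,0,0],[0,0,0],[0,0,0]], "grip": [0.35,0.35,0.35,0.35,0.35]}}

```text
time: 13.75
ee_pos: [0.5101, -0.096, 0.0974]
tcp_rot: [180.0, -0.0, -0.0]
wrist_force: [0.1, -0.8, 9.5]
opening: 0.0425
grasp_force: 42.5
```

Emit:
{"fn": "move_arm", "kwargs": {"offset": [[0,0,0],[0,0,0],[0,0,0],[0,0,0],[0,0,0]], "twist": [[0,0,0],[0,0,0],[0,0,0],[0,0,0],[0,0,0]], "grip": [0.35,0.35,0.35,0.35,0.35]}}

```text
time: 14.25
ee_pos: [0.5101, -0.096, 0.0974]
tcp_rot: [180.0, -0.0, -0.0]
wrist_force: [-0.7, -0.5, 9.0]
opening: 0.0427
grasp_force: 42.5
```

```bash
python3 - <<'E'
from h import *
a=cam('scene');b=cam('side');w=cam('wrist')
cv2.imwrite('pics/c4.png',np.hstack([cv2.resize(x,(266,400),interpolation=3) for x in(a['color'][170:260,310:370],b['color'][200:290,285:345])]+[cv2.resize(w['color'][200:400,230:420],(266,400))])[:,:,::-1])
E
```

```text
(no output)
```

View pics/c4.png

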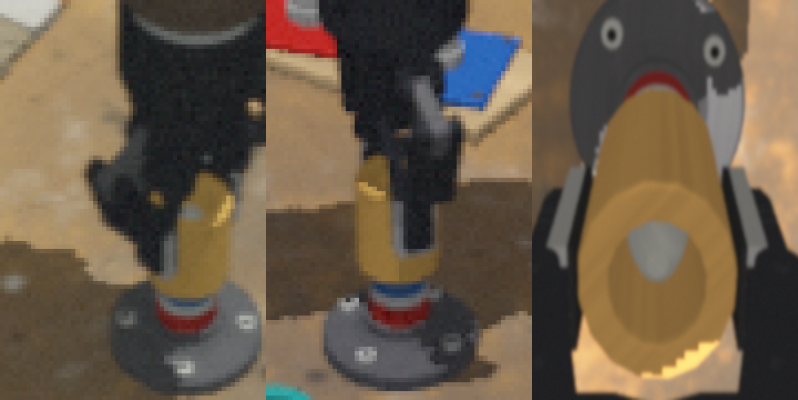

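Both outside views show a sliver of blue land right under the bushing, at (185,300) and (397,290), with red below it. The bore-to-outside ratio of about 0.6 in the wrist view fits 26 mm, so the size is blue. I draw it off and go to look at the blue post.

Emit:
{"fn": "move_arm", "kwargs": {"offset": [[0,0,-0.5],[0,0,-1.5],[0,0,-3],[0,0,-3],[0,0,-3]], "twist": [[0,0,0],[0,0,0],[0,0,0],[0,0,0],[0,0,0]], "grip": [0.35,0.35,0.35,0.35,0.35]}}

```text
time: 14.9
ee_pos: [0.5094, -0.0958, 0.2083]
tcp_rot: [-180.0, 0.1, -0.0]
wrist_force: [1.7, 0.2, -1.0]
opening: 0.0426
grasp_force: 41.7
```

Emit:
{"fn": "move_arm", "kwargs": {"offset": [[0.2,-4.5,0],[0.3,-4.8,0],[0.3,-4.8,0],[0.3,-4.8,0],[0.3,-4.7,0]], "twist": [[0,0,0],[0,0,0],[0,0,0],[0,0,0],[0,0,0]], "grip": [0.35,0.35,0.35,0.35,0.35]}}

```text
time: 15.4
ee_pos: [0.5236, 0.0697, 0.2096]
tcp_rot: [-176.9, 0.1, 6.1]
wrist_force: [-0.5, -1.0, -0.9]
opening: 0.0427
grasp_force: 41.7
```

Emit:
{"fn": "move_arm", "kwargs": {"offset": [[0,0,0],[0,0,0],[0,0,0],[0,0,0]], "twist": [[0,0,0],[0,0,0],[0,0,0],[0,0,0]], "grip": [0.35,0.35,0.35,0.35]}}

```text
time: 15.8
ee_pos: [0.524, 0.0677, 0.2093]
tcp_rot: [-177.0, 0.1, 5.9]
wrist_force: [1.0, -0.5, -2.1]
opening: 0.0426
grasp_force: 41.7
```

```bash
python3 - <<'E'
from h import *
for i in range(2):
    p=cam('wrist');o=p['obs'];print(o['ee_pos'],o['tcp_rot'],o['wrist_force'])
    X=cloud(p);rep(p,['post_blue','post_red'])
    c=p['color'].astype(int);m=(c[...,2]>c[...,0]+50)&(abs(X[...,2]-.018)<.008);c0=np.nanmean(X[m],0);print(c0)
    m2=near(X,c0,.045,.024,.07);g=X[m2];c1=g[g[:,2]>.052].mean(0);print(c1,g[:,2].max())
    for z in(.052,.046,.04,.034,.025):
        q=g[(abs(g[:,2]-z)<.003)&(np.hypot(*(g[:,:2]-c1[:2]).T)<.022)];print(z,len(q),fit(q).round(4) if len(q)>9 else '')
save(p,'w5.png')
E
```

```text
[0.52399686 0.06766676 0.20927882] [-1.76969235e+02  6.12749773e-02  5.90559207e+00] [ 0.99480329 -0.53094342 -2.0742426 ]
post_blue [([258, 99], [0.6221, 0.1419], 0.8)]
post_red [([172, 158], [0.5625, 0.2219], 0.95)]
[0.60995545 0.12028098 0.01694206]
[0.62037925 0.14101068 0.05362042] 0.0556783624692333
0.052 601 [0.6202 0.1406 0.0074]
0.046 174 [0.6204 0.1414 0.0114]
0.04 48 [0.6205 0.1415 0.012 ]
0.034 45 [0.6205 0.1416 0.012 ]
0.025 157 [0.6205 0.1416 0.0132]
[0.52405098 0.06786947 0.20922619] [-1.76960038e+02  5.57716553e-02  5.92443053e+00] [-0.28002555 -0.42745895 -1.17480356]
post_blue [([258, 102], [0.6199, 0.1427], 0.92)]
post_red [([174, 159], [0.5615, 0.2206], 0.89), ([319, 283], [0.4512, 0.0699], 0.39)]
[0.60984059 0.12017888 0.0169293 ]
[0.62036225 0.14101012 0.05371383] 0.05557041707610183
0.052 584 [0.6203 0.1407 0.0074]
0.046 182 [0.6204 0.1414 0.0114]
0.04 41 [0.6204 0.1414 0.0119]
0.034 45 [0.6205 0.1415 0.012 ]
0.025 158 [0.6205 0.1417 0.0132]
```

View pics/w5.png

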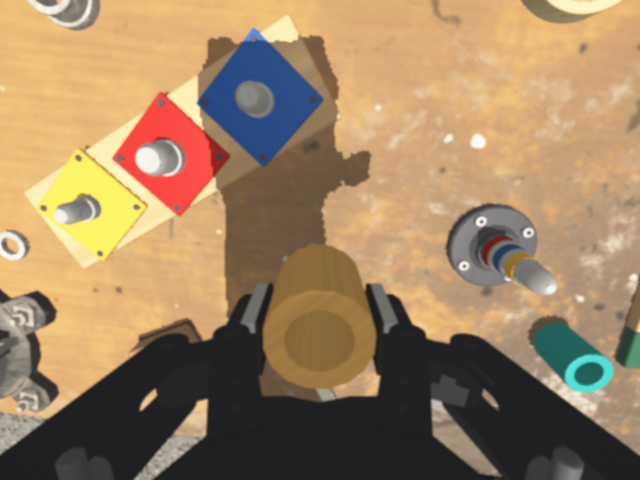

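The blue post is at (255,98), in shadow. The last sweep was slowed by joint speed and left a 3° tilt and 6° of yaw, so I correct that, move across and look again.

Emit:
{"fn": "move_arm", "kwargs": {"offset": [[0,0,0],[0,-2.5,0],[0,-2.5,0],[0,-2.4,0],[0,0,0]], "twist": [[-0.053,0.002,0.103],[0,0,0],[0,0,0],[0,0,0],[0,0,0]], "grip": [0.35,0.35,0.35,0.35,0.35]}}

```text
time: 16.6
ee_pos: [0.5239, 0.0718, 0.212]
tcp_rot: [-176.9, 0.1, 6.3]
wrist_force: [0.0, -0.5, -1.8]
opening: 0.0427
grasp_force: 41.8
```

Emit:
{"fn": "move_arm", "kwargs": {"offset": [[0,0,0],[0,0,0],[0,0,0]], "twist": [[0,0,0],[0,0,0],[0,0,0]], "grip": [0.35,0.35,0.35]}}

```text
time: 16.9
ee_pos: [0.524, 0.0699, 0.2117]
tcp_rot: [-176.9, 0.1, 6.1]
wrist_force: [0.1, -0.1, -1.6]
opening: 0.0425
grasp_force: 41.8
```

```bash
cat > m.py <<'E'
from h import *
p=cam('wrist');o=p['obs'];print(o['ee_pos'],o['tcp_rot'],o['wrist_force'],o['opening'])
X=cloud(p);c1=np.array([.6204,.1412]);g=X[near(X,c1,.045,.024,.07)]
for z in(.052,.046,.04,.034,.025):
    q=g[(abs(g[:,2]-z)<.003)&(np.hypot(*(g[:,:2]-c1[:2]).T)<.022)];print(z,len(q),fit(q).round(4) if len(q)>9 else '')
X=X-o['ee_pos'];m=near(X,(0,0),.03,-.06,.03)&(p['color'][...,0]>p['color'][...,2].astype(int)*1.35)
z=np.percentile(X[m][:,2],98);m&=X[...,2]>z-.004
k=max(cv2.findContours(m.astype(np.uint8),0,1)[0],key=len)[:,0]
print('rim',z,fit(np.array([onz(p,t,z+o['ee_pos'][2]) for t in k])-o['ee_pos']).round(4))
E
python3 m.py
```

```text
[0.52396923 0.06991815 0.21169879] [-1.76939821e+02  1.49079629e-01  6.13455370e+00] [ 0.05793376 -0.07617492 -1.60371564] 0.042525009850883255
0.052 600 [0.6201 0.1406 0.0074]
0.046 157 [0.6204 0.1414 0.0114]
0.04 48 [0.6204 0.1414 0.0119]
0.034 38 [0.6204 0.1415 0.012 ]
0.025 152 [0.6204 0.1416 0.0132]
rim 0.012992812353581715 [ 0.0012 -0.0009  0.0213]
```

```bash
python3 -c "
from h import *
o=bot.get_obs();print(o['q'].round(2),o['ee_pos'])"
```

```text
[  6.07   1.49   1.77  90.43   3.06 179.94] [0.52401039 0.06985481 0.21172889]
```

Joint 6 is at its 180° limit, so a yaw below about 13° cannot be reached at the post. I turn to a yaw of about 30° instead, which still clears the red post.

Emit:
{"fn": "move_arm", "kwargs": {"offset": [[0,0,0],[0,0,0],[0,0,0],[0,0,0],[2.9,-1.4,0]], "twist": [[0,0,-0.139],[0,0,-0.139],[0,0,-0.139],[-0.0485,-0.0215,0],[0,0,0]], "grip": [0.35,0.35,0.35,0.35,0.35]}}

```text
time: 17.45
ee_pos: [0.5415, 0.0952, 0.2126]
tcp_rot: [180.0, 0.1, 29.9]
wrist_force: [1.6, 0.9, -1.4]
opening: 0.0427
grasp_force: 41.8
```

Emit:
{"fn": "move_arm", "kwargs": {"offset": [[0,0,0],[0,0,0],[0,0,0],[0,0,0]], "twist": [[0,0,0],[0,0,0],[0,0,0],[0,0,0]], "grip": [0.35,0.35,0.35,0.35]}}

```text
time: 17.85
ee_pos: [0.5419, 0.096, 0.2119]
tcp_rot: [-179.9, 0.1, 30.0]
wrist_force: [-1.3, -0.6, -1.8]
opening: 0.0426
grasp_force: 41.8
```

```bash
python3 m.py
```

```text
[0.54188897 0.09602896 0.21185354] [-1.79920231e+02  1.16884129e-01  2.99915233e+01] [-1.25340926 -0.56047918 -1.78032753] 0.04257125735336704
0.052 586 [0.6201 0.1414 0.0075]
0.046 138 [0.6203 0.1414 0.0114]
0.04 3 
0.034 1 
0.025 115 [0.6208 0.1417 0.0134]
rim 0.012583588803035381 [ 0.0007 -0.0001  0.0216]
```

Emit:
{"fn": "move_arm", "kwargs": {"offset": [[3,-0.05,0],[3.1,0,0],[3.1,0,0],[0,0,0],[0,0,0]], "twist": [[0,0,0],[0,0,0],[0,0,0],[0,0,0],[0,0,0]], "grip": [0.35,0.35,0.35,0.35,0.35]}}

```text
time: 18.4
ee_pos: [0.6215, 0.1429, 0.2108]
tcp_rot: [-179.9, 0.2, 30.0]
wrist_force: [-0.1, -0.6, -1.7]
opening: 0.0422
grasp_force: 41.7
```

Emit:
{"fn": "move_arm", "kwargs": {"offset": [[0,0,3],[0,0,3],[0,0,2.5],[0,0,1.5],[0,0,0]], "twist": [[0,0,0],[0,0,0],[0,0,0],[0,0,0],[0,0,0]], "grip": [0.35,0.35,0.35,0.35,0.35]}}

```text
time: 18.9
ee_pos: [0.6198, 0.1424, 0.11]
tcp_rot: [-179.9, 0.3, 30.0]
wrist_force: [0.8, -0.3, -2.0]
opening: 0.0427
grasp_force: 41.8
```

Emit:
{"fn": "move_arm", "kwargs": {"offset": [[0,0,0],[0,0,0]], "twist": [[0,0,0],[0,0,0]], "grip": [0.35,0.35]}}

```text
time: 19.1
ee_pos: [0.6219, 0.1432, 0.1135]
tcp_rot: [-180.0, -0.0, 30.0]
wrist_force: [0.7, -0.7, -1.4]
opening: 0.0429
grasp_force: 41.8
```

Emit:
{"fn": "move_arm", "kwargs": {"offset": [[0,0,0.5],[0,0,0.5],[0,0,0],[0,0,0],[0,0,0]], "twist": [[0,0,0],[0,0,0],[0,0,0],[0,0,0],[0,0,0]], "grip": [0.35,0.35,0.35,0.35,0.35]}}

```text
time: 19.6
ee_pos: [0.6213, 0.1431, 0.1016]
tcp_rot: [-179.9, 0.1, 30.0]
wrist_force: [0.3, -0.7, -1.3]
opening: 0.043
grasp_force: 41.8
```

Emit:
{"fn": "move_arm", "kwargs": {"offset": [[0,0,0],[0,0,0]], "twist": [[0,0,0],[0,0,0]], "grip": [0.35,0.35]}}

```text
time: 19.8
ee_pos: [0.6213, 0.1432, 0.1017]
tcp_rot: [-179.9, 0.1, 30.0]
wrist_force: [0.4, -0.8, -1.7]
opening: 0.0426
grasp_force: 41.8
```

Emit:
{"fn": "move_arm", "kwargs": {"offset": [[-0.07,0.06,0.2],[0,0,0.3],[0,0,0.3],[0,0,0]], "twist": [[0,0,0],[0,0,0],[0,0,0],[0,0,0]], "grip": [0.35,0.35,0.35,0.35]}}

```text
time: 20.2
ee_pos: [0.6206, 0.1422, 0.0928]
tcp_rot: [-179.9, 0.2, 30.0]
wrist_force: [-0.1, -0.4, -0.9]
opening: 0.0426
grasp_force: 41.8
```

Emit:
{"fn": "move_arm", "kwargs": {"offset": [[0,0,0.15],[0,0,0.15],[0,0,0.15],[0,0,0]], "twist": [[0,0,0],[0,0,0],[0,0,0],[0,0,0]], "grip": [0.35,0.35,0.35,0.35]}}

```text
time: 20.6
ee_pos: [0.6208, 0.1422, 0.0888]
tcp_rot: [-179.9, 0.1, 30.0]
wrist_force: [-0.4, -0.2, -1.5]
opening: 0.0424
grasp_force: 41.8
```

Emit:
{"fn": "move_arm", "kwargs": {"offset": [[0,0,0.3],[0,0,0.3],[0,0,0.3],[0,0,0]], "twist": [[0,0,0],[0,0,0],[0,0,0],[0,0,0]], "grip": [0.35,0.35,0.35,0.35]}}

```text
time: 21.0
ee_pos: [0.6206, 0.1422, 0.0793]
tcp_rot: [-179.9, 0.2, 30.0]
wrist_force: [-0.6, 0.8, -1.0]
opening: 0.0423
grasp_force: 41.8
```

Emit:
{"fn": "move_arm", "kwargs": {"offset": [[0,0,0.2],[0,0,0.2],[0,0,0.2],[0,0,0]], "twist": [[0,0,0],[0,0,0],[0,0,0],[0,0,0]], "grip": [0.35,0.35,0.35,0.35]}}

```text
time: 21.4
ee_pos: [0.6207, 0.1422, 0.0736]
tcp_rot: [-179.9, 0.1, 30.0]
wrist_force: [0.3, -0.3, -0.4]
opening: 0.0423
grasp_force: 41.8
```

Emit:
{"fn": "move_arm", "kwargs": {"offset": [[0,0,0.1],[0,0,0.1],[0,0,0]], "twist": [[0,0,0],[0,0,0],[0,0,0]], "grip": [0.35,0.35,0.35]}}

```text
time: 21.7
ee_pos: [0.6208, 0.1422, 0.0719]
tcp_rot: [-179.9, 0.1, 30.0]
wrist_force: [0.2, -0.7, -0.9]
opening: 0.0429
grasp_force: 41.8
```

Emit:
{"fn": "move_arm", "kwargs": {"offset": [[0,0,0.05],[0,0,0.05],[0,0,0]], "twist": [[0,0,0],[0,0,0],[0,0,0]], "grip": [0.35,0.35,0.35]}}

```text
time: 22.0
ee_pos: [0.6208, 0.1422, 0.071]
tcp_rot: [-179.9, 0.1, 30.0]
wrist_force: [-0.1, -0.5, -1.8]
opening: 0.0426
grasp_force: 41.8
```

Emit:
{"fn": "move_arm", "kwargs": {"offset": [[0,0,0.05],[0,0,0.05],[0,0,0]], "twist": [[0,0,0],[0,0,0],[0,0,0]], "grip": [0.35,0.35,0.35]}}

```text
time: 22.3
ee_pos: [0.6209, 0.1423, 0.0702]
tcp_rot: [-179.9, 0.1, 30.0]
wrist_force: [0.1, -0.3, 0.4]
opening: 0.0425
grasp_force: 42.0
```

Emit:
{"fn": "move_arm", "kwargs": {"offset": [[0,0,0.05],[0,0,0]], "twist": [[0,0,0],[0,0,0]], "grip": [0.35,0.35]}}

```text
time: 22.5
ee_pos: [0.6209, 0.1423, 0.0701]
tcp_rot: [-179.9, 0.1, 30.0]
wrist_force: [-1.5, -0.2, 3.8]
opening: 0.0427
grasp_force: 42.4
```

Emit:
{"fn": "move_arm", "kwargs": {"offset": [[0,0,0.04],[0,0,0]], "twist": [[0,0,0],[0,0,0]], "grip": [0.35,0.35]}}

```text
time: 22.7
ee_pos: [0.621, 0.1423, 0.0701]
tcp_rot: [-179.9, 0.1, 30.0]
wrist_force: [-3.4, -0.5, 6.7]
opening: 0.0422
grasp_force: 42.7
```

Contact is at a TCP height of 0.0701 m, as expected for the shoulder. I ease off the push and open.

Emit:
{"fn": "move_arm", "kwargs": {"offset": [[0,0,-0.05],[0,0,0],[0,0,0],[0,0,0],[0,0,0]], "twist": [[0,0,0],[0,0,0],[0,0,0],[0,0,0],[0,0,0]], "grip": [0.35,0.55,0.65,0.8,0.9]}}

```text
time: 23.2
ee_pos: [0.6208, 0.1422, 0.0694]
tcp_rot: [-179.9, 0.1, 30.0]
wrist_force: [-0.1, -0.7, 0.4]
opening: 0.0769
grasp_force: 0.0
```

Emit:
{"fn": "move_arm", "kwargs": {"offset": [[0,0,0],[0,0,0],[0,0,0],[0,0,0],[0,0,0]], "twist": [[0,0,0],[0,0,0],[0,0,0],[0,0,0],[0,0,0]], "grip": [1,1,1,1,1]}}

```text
time: 23.7
ee_pos: [0.6208, 0.1422, 0.0696]
tcp_rot: [-179.9, 0.1, 30.0]
wrist_force: [-1.0, -0.1, -0.3]
opening: 0.0851
grasp_force: 0.0
```

Emit:
{"fn": "move_arm", "kwargs": {"offset": [[0,0,-1],[0,0,-3],[0,0,-4],[0,0,-4],[0,0,-2]], "twist": [[0,0,0],[0,0,0],[0,0,0],[0,0,0],[0,0,0]], "grip": [1,1,1,1,1]}}

```text
time: 24.2
ee_pos: [0.6218, 0.1424, 0.2147]
tcp_rot: [180.0, -0.2, 30.0]
wrist_force: [-0.1, 0.4, -0.2]
opening: 0.0853
grasp_force: 0.0
```

Emit:
{"fn": "move_arm", "kwargs": {"offset": [[-3,0,0],[-3,0,0],[-2,0,0],[0,0,0],[0,0,0]], "twist": [[0,0,0],[0,0,0],[0,0,0],[0,0,0],[0,0,0]], "grip": [1,1,1,1,1]}}

```text
time: 24.7
ee_pos: [0.5522, 0.1022, 0.2109]
tcp_rot: [-179.9, 0.0, 30.0]
wrist_force: [0.9, 0.4, -0.3]
opening: 0.0856
grasp_force: 0.0
```

```bash
python3 - <<'E'
from h import *
p=cam('wrist');a=cam('scene');X=cloud(p);print(p['obs']['ee_pos'])
print(ring(p,(.6205,.1415),.083))
cv2.imwrite('pics/c6.png',cv2.resize(np.hstack([p['color'],a['color'][150:390,200:520].repeat(2,0).repeat(2,1)]),(800,300))[:,:,::-1])
E
```

```text
[0.55215442 0.10218394 0.21086045]
{'n': 1997, 'zmed': np.float64(0.08161029560172195), 'outer': array([0.6196, 0.1416, 0.0212]), 'ell': array([0.6201, 0.1419])}
```

View pics/c6.png

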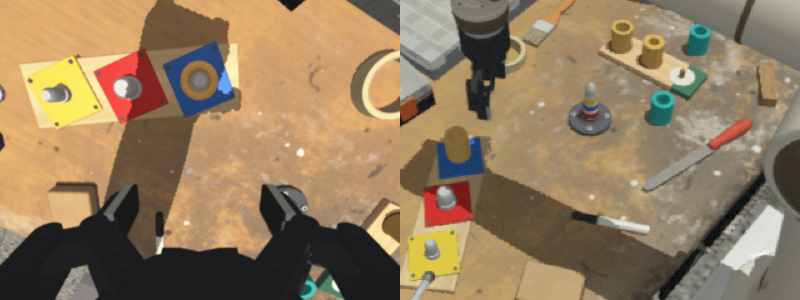

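The bushing stands on the blue post at (198,78) in the wrist view and (458,145) in the scene view. Its top measures about 82 mm against 83 mm expected, the same small offset this camera gave earlier for the known heights on the pegs. The other two are still on their pegs at (622,38) and (653,52), so I hand the job in.

```bash
python3 -c "
from h import *
print(bot.job_done())"
```

```text
the job is handed in; nothing more can be done
None
```

The green-end bushing stopped on the gauge with blue showing below it (26 mm bore) and was held there with about 10 N for just over a second; it now rests on the blue post's shoulder, released, with the other two still on their pegs, and the job is handed in (no verdict was returned).

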